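Clamp the basalt with the T-key

ROBOT

A 6-joint arm with a two-finger parallel gripper is mounted at the origin on a cart in front of the work surface, level with it; the furniture and walls round the work are solid. World frame = base frame: x ahead of the robot, y to its left, z up, the work surface at z = 0. Lengths are in m, angles in rad, forces in N, time in s.
With the tool pointing down it reaches from about 0.425 to 1.125 m from the base axis. Payload 14.9 kg.
Tool frame: the origin (TCP) lies midway between the tips of the shut fingers; the grasp point (between the pads) lies 19 mm behind it; z points along the fingers, y is the line along which they close (so a half turn about z gives the same grasp; the last joint's range is limited). The gripper opens to 91 mm and grips with 3 to 60 N. Pads are 32 mm wide; open, the fingers measure 118 mm over their backs; the gripper's body (76 mm by 178 mm) begins 60 mm behind the grasp point.
Start: joints at [1.283, 0.379, 1.734, -0, 1.028, -0.033], TCP at [0.176, 0.677, 0.188] pointing down, gripper open.
Joint ranges: [-2.77, 2.77], [-0.74, 2.19], [0, 2.66], [-1.06, 4.2], [0.31, 2.87], [-3.08, 3.08]. Speed limits (rad/s): [1.89, 1.89, 2.39, 3.14, 3.14, 3.14].

INTERFACE

Orientations are given as a rotation vector (axis times angle).
In Python, from rig import * gives the robot as it stands.
- The arm moves only by the tool arm_command, never from a script. Its argument "commands" is a list of rows, each a list of 3 entries, a list of its own where there are three numbers: the shift along the tool's x, y, z in units of 25 mm (1.0 is 25 mm), then the turn, a rotation vector about the tool's x, y, z in units of 8 degrees (1.0 is 8 degrees), then the finger opening in mm, from 0 to 91.2. A call has exactly 8 rows; each row shifts and turns the commanded pose from where the row before left it, along the tool's axes as they then stand; what a row does not reach is not made up. A row lasts 1/8 s, in which the tool goes at most 62.5 mm and 10.7 degrees, less where a joint would pass 70% of its speed; a pose out of reach is approached as far as the arm can. A call is refused whole if a number of a shift passes 1 or a number of a turn 1, either way. A call with a gripper value outside its range is refused whole. The fingers move at their own pace and stop on an object; "newtons" is the grip in N (left out, the last holds). Time passes only in rows, so rows that do not move let the fingers close, or fill a call up. It gives the time, the measured TCP pose, the force, the opening and the grip force at its end, in the units of the state.
- get_state(): the state, without advancing time (a new reading comes with each control period).
- camera(name): name is "scene" or "top"; returns a dict with "color" (420x560x3 uint8, blue, green, red), "intrinsics" (3x3 intrinsics, pixels), "rvec" (rotation vector, rad) and "tvec" (3), from world to camera coordinates, as OpenCV has them. Camera axes: x right, y down, z forward; pixel columns grow to the right and rows downward; lengths in m; the calibration is good to about 2 mm. A picture is of the moment at which its call begins. There is no depth.
- sign_off(): hands the job in; it is judged then, once.
The state is a dict: "time_s": time; "joints": joint angles; "joint_velocities": joint speeds; "joint_efforts": joint torques, N m; "ee_pos": TCP position; "tcp_rot": TCP orientation; "ft_force": force on the tool from outside, world axes, zero at the start; "torque": the same for the moment, N m; "gripper_width": finger opening in m; "grasp_force": force on a finger pad.
Only numpy, scipy, OpenCV 4.12 (cv2) and the standard library are available. Lean on these libraries where they do the work, as an engineer would, in place of code of your own. Each camera call takes 0.05 s, during which the arm holds its last target. There are 200 camera calls.

TASK

Get the basalt lump ready for the scratch test: take the red T-key out of its wooden stand, feel its flatted tang gently into the brass-mouthed drive of the blue rock clamp until it is fully home, and turn it clockwise until the jaw grips the rock firmly. Leave the key standing in the drive, do not force it or touch the rock, and leave the other things where they are.

Things in the scene. Friction and masses are not known exactly. Their poses are not given: they have to be found in the camera images.
- clamp: blue rock clamp fixed to the bench, base 116 x 209 mm (x by y), 16 mm thick. Origin: middle of the base underside, z up, +y from the drive housing towards the steel vee stop. The housing (96 x 80 mm, top at z 60 mm) is centred at y -59 mm; the rock lies in the vee at y +42 mm, on the base
- clamp_bush (a point): centre of the drive's mouth on top of the brass plate (52 mm square), 76 mm above the bench; axes as clamp. Countersunk from 34 to 27 mm dia over 3.5 mm, then a 26.6 mm bore; 16 mm down a flat steel face with a through slot 26.5 x 12.2 mm. Its angle is not measured: the slot's long side starts anywhere within 0.7 rad either way of the clamp's x axis
- clamp_jaw (a joint): moving jaw's travel to the vee, m: 0 open, 0.0115 at the end stop. The slot turns idly (0.15 N m) through its first part; once 0.75 rad clockwise (from above) of the clamp's x axis a dog takes up and the jaw advances 12.5 mm per rad, to the hard stop at 1.67 rad. Turning then takes about 0.3 N m, 0.55 once the pad has met the rock (at 4 to 8 mm travel); all stays where left
- clamp_pad: rubber-faced pad, 50 x 30 mm, sprung on the moving jaw (5 N at first touch, 2.5 N more per mm of jaw travel, 7 mm of spring travel); origin on the clamp's middle line, not on the pad
- t_key: T-key, 95 mm long, about 0.16 kg, upright in its stand. Origin: middle of the tang's tip end, z up the key, x along the handle. Flatted tang 24 mm (x) by 10 mm (y) over the lowest 33 mm, then a round shoulder 44 mm dia, 7 mm thick (its underside at z 33 mm rests on the brass plate when fully home), then a 13 mm stem
- key_grip (a point): middle of the T-key's red flat-sided handle, 90 mm long (key x), 14 mm thick (key y), 20 mm high, 85 mm above the tang's tip
- key_stand: beech block fixed to the bench, 80 x 62 x 50 mm, with a 30 mm round hole in which the T-key stands on its shoulder; the key may be turned any way in it. Origin: middle of the underside
- basalt_lump: dark basalt lump, 56 x 54 x 41 mm, lying between the jaws on the clamp's base; origin middle of the underside
- acid_dropper: bystander: small white dropper bottle with red cap, 32 mm dia, 98 mm high; origin at its underside
- streak_plate: bystander: black streak plate, 60 x 60 x 8 mm; origin at its underside
- loupe: bystander: folded hand lens, 42 x 38 x 14 mm; origin at its underside
- jasper_pebble: bystander: red jasper pebble, 34 x 30 x 22 mm; origin at its underside
Not all that is in view belongs to the job. There is more than one size of the t_key; the job needs the larger. What is shaped like the basalt_lump but green is not meant.

How it is judged:
By the outcome, as a careful person would: the job done as asked, in the order asked, and still so for the second after the job is handed in, with the robot touching nothing.
It also fails if it takes over 72 s, if anything falls off the work surface, if the arm or the gripper's body presses on something with over 40 N, if the wrist force passes 120 N, or if a joint passes its speed limit or range.

## Working session

There is one attempt and no reset: what is moved stays moved. The work goes in short steps, Python scripts to look and compute and a tool call to move; the robot and the scene stay as the last step left them, time stands still between calls to the robot, and variables do not carry over. Pictures are saved under pics/ and viewed, at most 10 in all, crops included, and the job is handed in when it is done.

Besides the shell and the picture viewer there is one more tool, called after ">>>" as name(argument=value, ...) on one line, values as JSON. arm_command: Moves the arm, as the interface text tells. Its arguments: {"type":"object","properties":{"commands":{"type":"array"},"newtons":{"type":"number"}},"required":["commands"]}

```bash
ls; mkdir -p pics
python3 - <<'E'
from rig import *
import cv2
for n in("scene","top"):
    c=camera(n); cv2.imwrite(f"pics/{n}0.png",c["color"]); print(n,c["intrinsics"],c["rvec"],c["tvec"])
s=get_state();print(s["ee_pos"],s["tcp_rot"],s["ft_force"],s["gripper_width"],s["time_s"])
E
```

```text
pics
scene [[450.25811601   0.         278.18801741]
 [  0.         450.25811601 206.64051366]
 [  0.           0.           1.        ]] [ 2.07872764 -0.80252554  0.44196117] [-0.3735995   0.26937105  0.90851976]
top [[461.3936139    0.         274.62288076]
 [  0.         461.3936139  214.2504993 ]
 [  0.           0.           1.        ]] [ 2.18887911 -2.19812657  0.09866453] [8.11766119e-04 5.12988908e-01 1.19483589e+00]
[0.17634713 0.67702294 0.18785087] [-3.99233085e-01 -3.11593395e+00  1.54931696e-03] [-0.06957751 -0.34325319  0.89406201] 0.09119716553495354 0.1
```

View pics/scene0.png

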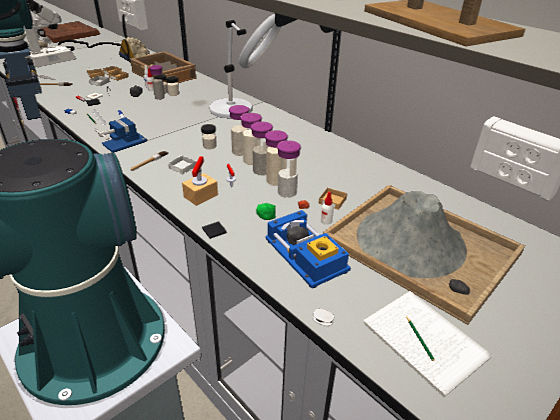

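View pics/top0.png

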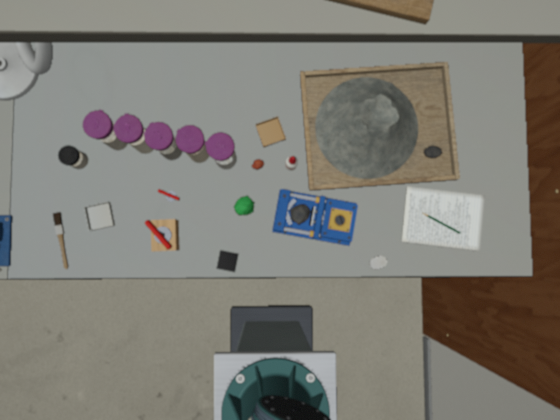

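The key wanted is the larger red T-key in its stand: top (158,234), scene (198,168). Things that could be taken for it:
- the small T-key: top (168,194), scene (231,172)
- the dropper cap: top (292,160)
- the jasper: top (258,164)

The clamp is at top (315,217), with its brass mouth at (340,219). The green lump at (243,205) is not the rock.

```bash
cat > h.py <<'E'
from rig import *
import cv2, numpy as np
from scipy.spatial.transform import Rotation as R
def ray(c,uv,z):
    Rm=cv2.Rodrigues(np.array(c["rvec"]))[0]; t=np.array(c["tvec"]).ravel()
    o=-Rm.T@t; d=Rm.T@np.linalg.inv(c["intrinsics"])@np.array([uv[0],uv[1],1.])
    return o+d*(z-o[2])/d[2]
def proj(c,p): return cv2.projectPoints(np.array([p],float),np.array(c["rvec"]),np.array(c["tvec"]),c["intrinsics"],None)[0].ravel()
def blobs(c,lo,hi,box,amin=8):
    hsv=cv2.cvtColor(c["color"],cv2.COLOR_BGR2HSV)
    if lo[0]>hi[0]: m=cv2.inRange(hsv,(lo[0],lo[1],lo[2]),(180,hi[1],hi[2]))|cv2.inRange(hsv,(0,lo[1],lo[2]),tuple(hi))
    else: m=cv2.inRange(hsv,tuple(lo),tuple(hi))
    k=np.zeros_like(m); x0,y0,x1,y1=box; k[y0:y1,x0:x1]=m[y0:y1,x0:x1]
    cs=cv2.findContours(k,cv2.RETR_EXTERNAL,cv2.CHAIN_APPROX_NONE)[0]
    return sorted([q for q in cs if cv2.contourArea(q)>=amin],key=cv2.contourArea,reverse=True)
def rect(c,q,z):
    w=np.array([ray(c,p[0],z)[:2] for p in q],np.float32)
    return cv2.minAreaRect(w*1000)
def st():
    s=get_state(); M=R.from_rotvec(s["tcp_rot"]).as_matrix()
    print("t%.2f"%s["time_s"],"tcp",np.round(s["ee_pos"],4),"toolx yaw %.3f tooly yaw %.3f"%(np.arctan2(M[1,0],M[0,0]),np.arctan2(M[1,1],M[0,1])),"zax",np.round(M[:,2],3),"j",np.round(s["joints"],2),"F",np.round(s["ft_force"],1),"T",np.round(s["torque"],2),"w",round(s["gripper_width"],4),s["grasp_force"]); return s,M
E
python3 - <<'E'
from h import *
T=camera("top");S=camera("scene")
def show(n,q,c,z):
    print(n,[int(v) for v in cv2.boundingRect(q)],cv2.contourArea(q),[np.round(v,1) for v in rect(c,q,z)])
for q in blobs(T,(170,120,70),(8,255,255),(120,170,200,260)): show("red top",q,T,.11)
for q in blobs(S,(170,120,70),(8,255,255),(170,140,250,200)): show("red scene",q,S,.102)
for q in blobs(T,(18,120,80),(35,255,255),(300,180,380,260)): show("brass top",q,T,.076)
for q in blobs(S,(18,120,80),(35,255,255),(290,220,350,270)): show("brass scene",q,S,.076)
for q in blobs(T,(8,60,80),(25,200,255),(140,205,190,260)): show("stand",q,T,.05)
for q in blobs(T,(100,120,50),(130,255,255),(260,170,380,260)): show("blue top",q,T,.016)
st()
a=cv2.resize(T["color"][170:260,130:190],None,fx=6,fy=6,interpolation=cv2.INTER_CUBIC)
b=cv2.resize(S["color"][220:270,290:350],None,fx=6.5,fy=6.5,interpolation=cv2.INTER_CUBIC)
b=cv2.copyMakeBorder(b,0,540-b.shape[0],0,0,cv2.BORDER_CONSTANT)
cv2.imwrite("pics/c1.png",np.hstack([a,b]))
E
```

```text
red top [145, 221, 26, 28] 149.5 [array([459.1, 282.5]), array([86.1, 13.1]), np.float64(41.8)]
red top [159, 190, 20, 10] 30.0 [array([555.4, 257.8]), array([51.2,  5.7]), np.float64(66.6)]
red scene [192, 156, 11, 21] 83.0 [array([460.6, 287.5]), array([112.1,  17.8]), np.float64(42.7)]
red scene [227, 164, 7, 12] 30.0 [array([517.8, 210.9]), array([63. ,  9.4]), np.float64(66.1)]
brass top [329, 210, 22, 21] 324.0 [array([ 494.6, -163.3]), array([48.3, 47.1]), np.float64(79.6)]
brass scene [307, 237, 31, 24] 414.0 [array([ 489.9, -169.5]), array([64. , 59.9]), np.float64(78.7)]
stand [150, 219, 29, 32] 407.5 [array([459.7, 280.5]), array([78.2, 68.4]), np.float64(3.2)]
blue top [273, 190, 84, 55] 2137.0 [array([ 506.7, -108. ]), array([207. , 114.1]), np.float64(79.4)]
blue top [286, 232, 23, 6] 18.0 [array([459.8, -60. ]), array([59.3,  4.5]), np.float64(79.5)]
t0.20 tcp [0.1763 0.6772 0.1881] toolx yaw 2.887 tooly yaw 1.316 zax [-0.    -0.001 -1.   ] j [ 1.28  0.38  1.73 -0.    1.03 -0.03] F [ 0.1  0.1 -0.6] T [-0.04 -0.03  0.01] w 0.0911 0.0
```

View pics/c1.png

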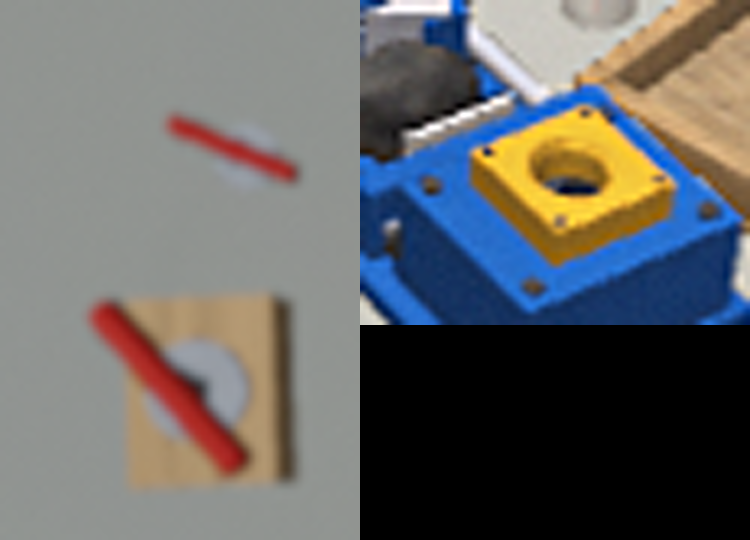

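The crop confirms the red key in the beech block, handle at about 42° and 86 mm long, centre (0.4595, 0.283). The smaller key, 51 mm long, lies behind it. The brass mouth is at about (0.495, -0.164) and the clamp yaw is about -0.185. Next I move above the key.

>>> arm_command(commands=[[[-0.93,-0.78,0.07],[0,0,0],60],[[-0.93,-0.78,0.07],[0,0,0],60],[[-0.93,-0.78,0.07],[0,0,0],60],[[-0.93,-0.78,0.07],[0,0,0],60],[[-0.93,-0.78,0.07],[0,0,0],60],[[-0.93,-0.78,0.07],[0,0,0],60],[[-0.93,-0.78,0.07],[0,0,0],60],[[-0.93,-0.78,0.07],[0,0,0],60]])

```text
time_s: 1.2
ee_pos: [0.3176, 0.4787, 0.1743]
tcp_rot: [-0.399, -3.116, 0.0]
ft_force: [-0.3, 0.2, -0.1]
gripper_width: 0.06
grasp_force: 0.0
```

>>> arm_command(commands=[[[-0.93,-0.78,0.07],[0,0,0],60],[[-0.93,-0.78,0.07],[0,0,0],60],[[-0.93,-0.78,0.07],[0,0,0],60],[[-0.93,-0.78,0.07],[0,0,0],60],[[-0.93,-0.78,0.07],[0,0,0],60],[[-0.93,-0.78,0.07],[0,0,0],60],[[-0.93,-0.78,0.07],[0,0,0],60],[[-0.93,-0.78,0.07],[0,0,0],60]])

```text
time_s: 2.2
ee_pos: [0.4583, 0.2809, 0.1604]
tcp_rot: [0.399, 3.116, 0.0]
ft_force: [0.2, 0.3, -0.2]
gripper_width: 0.0599
grasp_force: 0.0
```

>>> arm_command(commands=[[[0,0,0],[0,0,-0.88],60],[[0,0,0],[0,0,-0.88],60],[[0,0,0],[0,0,-0.88],60],[[0,0,0],[0,0,-0.88],60],[[0,0,0],[0,0,-0.88],60],[[0,0,0],[0,0,-0.88],60],[[0,0,0],[0,0,-0.88],60],[[0,0,0],[0,0,-0.88],60]])

```text
time_s: 3.2
ee_pos: [0.4577, 0.2817, 0.1604]
tcp_rot: [1.125, -2.933, 0.0]
ft_force: [-0.8, 0.1, 0.9]
gripper_width: 0.06
grasp_force: 0.0
```

```bash
cat >> h.py <<'E'
def goto(x,y,z,yaw=None):
    s,M=st(); d=M.T@(np.array([x,y,z])-s["ee_pos"]); print("shift units total",np.round(d/.025,2))
    if yaw is not None: print("turn z units",round(np.degrees(np.arctan2(M[1,0],M[0,0])-yaw+np.pi)%360-180,2)/8)
E
python3 - <<'E'
from h import *
goto(.4595,.283,.083,3.87)
T=camera("top");S=camera("scene")
a=cv2.resize(T["color"][180:270,110:210],None,fx=4,fy=4);b=cv2.resize(S["color"][110:210,150:250],None,fx=4,fy=3.6)
cv2.imwrite("pics/c2.png",np.hstack([a,b]))
E
```

```text
t3.20 tcp [0.4577 0.2817 0.1604] toolx yaw -2.409 tooly yaw 2.303 zax [-0. -0. -1.] j [ 0.51  0.16  2.08  0.    0.9  -1.79] F [-0.8  0.1  0.9] T [0.04 0.01 0.03] w 0.06 0.0
shift units total [-0.09 -0.01  3.09]
turn z units 0.0275
```

View pics/c2.png

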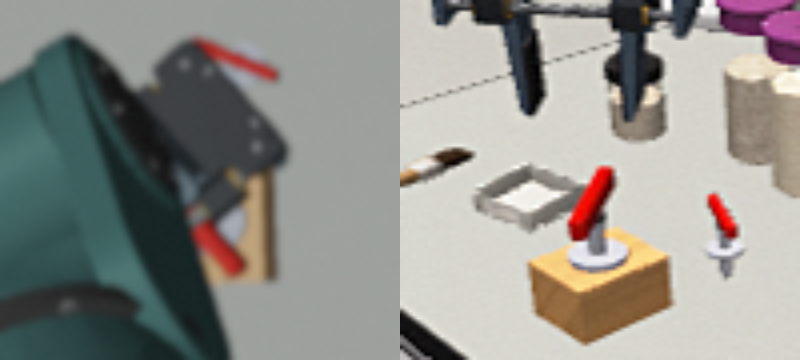

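The fingers are above the key and line up across the handle (scene crop: fingers near (530,80) and (630,80), handle at (595,200)). Going down to grip.

>>> arm_command(commands=[[[-0.04,0,0.6],[0,0,0],60],[[-0.04,0,0.6],[0,0,0],60],[[0,0,0.6],[0,0,0],60],[[0,0,0.6],[0,0,0],60],[[0,0,0.4],[0,0,0],60],[[0,0,0.29],[0,0,0],60],[[0,0,0],[0,0,0],40],[[0,0,0],[0,0,0],20]], newtons=15)

```text
time_s: 4.3
ee_pos: [0.4596, 0.2832, 0.0836]
tcp_rot: [-1.119, 2.935, 0.0]
ft_force: [-0.1, -0.8, 0.1]
gripper_width: 0.0432
grasp_force: 0.0
```

>>> arm_command(commands=[[[0,0,0],[0,0,0],0],[[0,0,0],[0,0,0],0],[[0,0,0],[0,0,0],0],[[0,0,0],[0,0,0],0],[[0,0,0],[0,0,0],0],[[0,0,0],[0,0,0],0],[[0,0,0],[0,0,0],0],[[0,0,0],[0,0,0],0]], newtons=45)

```text
time_s: 5.3
ee_pos: [0.4594, 0.2831, 0.0833]
tcp_rot: [-1.119, 2.936, 0.0]
ft_force: [-1.6, 1.6, 5.6]
gripper_width: 0.0131
grasp_force: 45.0
```

```bash
python3 -c "
from h import *
goto(.495,-.164,.17,2.957)
T=camera('top')
cv2.imwrite('pics/c3.png',cv2.resize(T['color'][190:250,300:380],None,fx=8,fy=8,interpolation=cv2.INTER_CUBIC))
g=cv2.cvtColor(T['color'],cv2.COLOR_BGR2GRAY)[205:235,325:357]
print('\n'.join(' '.join('%3d'%v for v in r) for r in g))
print(proj(T,[.495,-.164,.076]))
"
```

```text
t5.30 tcp [0.4594 0.2831 0.0833] toolx yaw -2.413 tooly yaw 2.299 zax [ 0.  0. -1.] j [ 0.51  0.29  2.1   0.    0.75 -1.79] F [-1.6  1.6  5.6] T [ 0.27  0.34 -0.02] w 0.0131 45.033350586891174
shift units total [ 10.84 -14.3   -3.47]
turn z units 6.53625
 68  81  90  92  91  91  90  91  92  91  92  92  92  92  93  91  93  92  93  95  95  94  94  95  94  95  95  93  92  90  91 101
 71  84  90  92  90  91  92  98  97  95  94  93  92  92  93  93  91  93  93  94  93  94  95  94  95  95  95  92  89  87  87  99
 72  86  90  90  89  94 104 114 114 110 110 106 102  98  96  94  93  93  92  93  93  93  93  93  94  95  94  89  83  83  87 100
 74  86  90  91  91  99 116 128 129 132 135 132 126 119 113 110 107 101 101  99  98  95  94  93  95  95  92  86  84  85  90 106
 81  86  91  90  91 106 124 130 133 142 152 153 149 143 138 136 133 128 124 119 112 109 106 103 100  97  94  90  88  89  95 111
 96  90  91  90  93 109 129 136 139 149 158 160 158 157 156 155 154 150 148 143 139 136 133 128 118 111 107 100  93  93  96 115
109  95  90  90  93 114 138 150 154 157 159 160 160 160 160 160 160 159 159 1
[... 2322 characters left out ...]
 132 112  94  95 119 147 158 159
 91  90  91  91  92  95  97 100 105 108 112 116 120 127 135 139 145 147 148 150 151 144 133 132 125 106  93  98 124 150 158 159
 89  86  88  90  90  91  91  93  91  91  93  95  98 102 108 112 118 121 125 130 134 133 130 131 122 102  93 101 128 150 159 159
 84  85  89  90  90  93  93  92  92  92  91  91  93  92  91  93  96  98 102 105 110 111 113 116 108  95  91 106 134 153 159 159
 83  86  89  91  94  93  93  93  92  92  92  92  92  91  93  92  91  92  93  94  95  95  96  98  96  91  93 110 138 155 160 159
 88  90  91  93  93  94  93  93  93  92  91  92  93  91  92  92  94  94  93  93  93  94  93  93  93  93  93 113 142 156 160 159
[339.89133751 219.52427879]
```

View pics/c3.png

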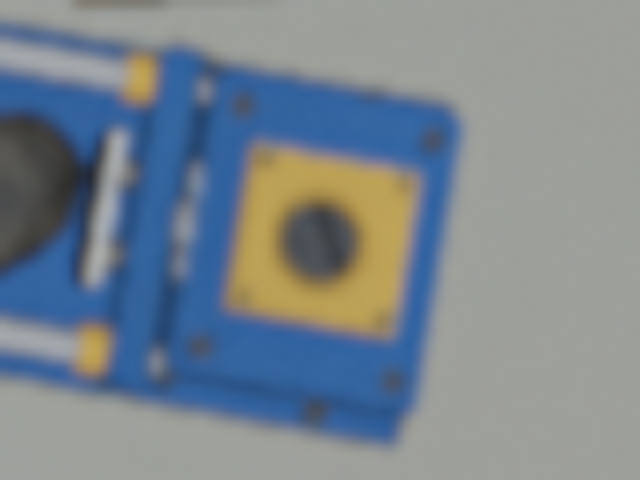

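The slot shows as a darker band in the mouth, running from crop (310,205) to (345,265). That puts it at a world yaw of about +0.4, and the plate centre is at crop (323,240). The key is gripped, with an opening of 13 mm. I'll lift straight up and refine the slot angle from this view.

>>> arm_command(commands=[[[0,0,-0.2],[0,0,0],0],[[0,0,-0.4],[0,0,0],0],[[0,0,-0.6],[0,0,0],0],[[0,0,-0.6],[0,0,0],0],[[0,0,-0.6],[0,0,0],0],[[0,0,-0.6],[0,0,0],0],[[0,0,-0.6],[0,0,0],0],[[0,0,-0.4],[0,0,0],0]])

```text
time_s: 6.35
ee_pos: [0.4595, 0.2832, 0.1843]
tcp_rot: [-1.118, 2.935, 0.0]
ft_force: [0.4, -0.5, -1.3]
gripper_width: 0.0135
grasp_force: 45.0
```

```bash
python3 -c "
from h import *
T=camera('top');S=camera('scene')
g=cv2.GaussianBlur(cv2.cvtColor(T['color'],cv2.COLOR_BGR2GRAY).astype(np.float32),(1,3),0)
P=[];Q=[]
for r in range(216,223):
    seg=g[r,337:345]; i=int(np.argmin(seg)); a,b,c=g[r,336+i:339+i]; x=337+i+.5*(a-c)/(a-2*b+c)
    P.append(ray(T,(x,r),.06)); print(r,round(x,2),np.round(P[-1][:2],4))
P=np.array(P)[:,:2]; print('slot yaw',np.arctan(np.polyfit(P[:,0],P[:,1],1)[0]), P.mean(0))
print(ray(T,(340.1,219.7),.076))
goto(.4945,-.1645,.18,3.54)
a=cv2.resize(S['color'][100:200,150:250],None,fx=6,fy=6,interpolation=cv2.INTER_CUBIC)
cv2.imwrite('pics/c4.png',a)
"
```

```text
216 339.7 [ 0.5049 -0.1662]
217 339.99 [ 0.5024 -0.1669]
218 340.26 [ 0.4998 -0.1676]
219 340.65 [ 0.4973 -0.1685]
220 341.05 [ 0.4947 -0.1695]
221 341.28 [ 0.4922 -0.17  ]
222 341.25 [ 0.4896 -0.1699]
slot yaw 0.26473870635472596 [ 0.49728848 -0.16838623]
[ 0.49455643 -0.16451825  0.076     ]
t6.45 tcp [0.4598 0.2833 0.1843] toolx yaw -2.413 tooly yaw 2.299 zax [ 0.001  0.001 -1.   ] j [ 0.51  0.13  2.06 -0.    0.95 -1.79] F [-0.6 -1.3 -0.9] T [0.05 0.09 0.  ] w 0.0129 44.98503863811493
shift units total [ 10.88 -14.29   0.16]
turn z units 2.36125
```

View pics/c4.png

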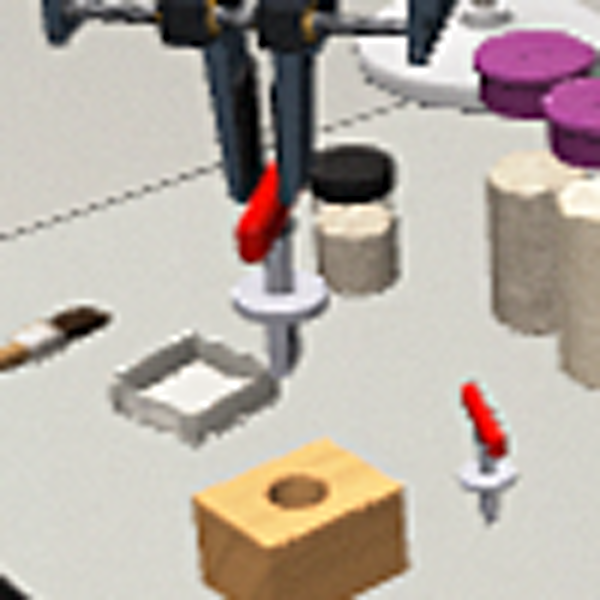

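The key is lifted clear and hangs upright from the fingers. Next I carry it over the drive and turn to about yaw 3.46.

>>> arm_command(commands=[[[0.68,-0.893,0],[0,0,0],0],[[0.68,-0.893,0],[0,0,0],0],[[0.68,-0.893,0],[0,0,0],0],[[0.68,-0.893,0],[0,0,0],0],[[0.68,-0.893,0],[0,0,0],0],[[0.68,-0.893,0],[0,0,0],0],[[0.68,-0.893,0],[0,0,0],0],[[0.68,-0.893,0],[0,0,0],0]])

```text
time_s: 7.45
ee_pos: [0.4763, 0.0583, 0.1827]
tcp_rot: [1.119, -2.935, -0.0]
ft_force: [1.0, -0.3, -1.5]
gripper_width: 0.013
grasp_force: 45.0
```

>>> arm_command(commands=[[[0.68,-0.893,0],[0,0,0],0],[[0.68,-0.893,0],[0,0,0],0],[[0.68,-0.893,0],[0,0,0],0],[[0.68,-0.893,0],[0,0,0],0],[[0.68,-0.893,0],[0,0,0],0],[[0.68,-0.893,0],[0,0,0],0],[[0.68,-0.893,0],[0,0,0],0],[[0.68,-0.893,0],[0,0,0],0]])

```text
time_s: 8.45
ee_pos: [0.4937, -0.1654, 0.1827]
tcp_rot: [1.118, -2.935, -0.001]
ft_force: [0.0, 0.8, -0.3]
gripper_width: 0.0131
grasp_force: 45.0
```

>>> arm_command(commands=[[[0,0,0],[0,0,0.73],0],[[0,0,0],[0,0,0.73],0],[[0,0,0],[0,0,0.73],0],[[0,0,0],[0,0,0.73],0],[[0,0,0.3],[0,0,0],0],[[0,0,0.3],[0,0,0],0],[[0,0,0],[0,0,0],0],[[0,0,0],[0,0,0],0]])

```text
time_s: 9.45
ee_pos: [0.494, -0.1646, 0.1681]
tcp_rot: [0.502, -3.101, -0.0]
ft_force: [-1.1, 0.2, -1.0]
gripper_width: 0.0129
grasp_force: 45.0
```

```bash
python3 -c "
from h import *
goto(.4945,-.1645,.16,3.46)
S=camera('scene'); T=camera('top')
cv2.imwrite('pics/c5.png',np.hstack([cv2.resize(S['color'][190:270,280:360],None,fx=5,fy=5,interpolation=cv2.INTER_CUBIC),cv2.resize(T['color'][180:260,300:380],None,fx=5,fy=5,interpolation=cv2.INTER_CUBIC)]))
s=get_state();p=s['ee_pos']
print('tip proj',proj(S,p+[0,0,-.066]),'tcp',proj(S,p),'mouth',proj(S,[.4945,-.1645,.076]))
"
```

```text
t9.45 tcp [ 0.494  -0.1646  0.1681] toolx yaw -2.820 tooly yaw 1.892 zax [-0.  0. -1.] j [-0.37  0.12  2.11  0.    0.91 -2.26] F [-1.1  0.2 -1. ] T [0.   0.05 0.04] w 0.0129 44.98523712158203
shift units total [-0.02 -0.    0.32]
turn z units 0.01875
tip proj [323.04847949 236.92596098] tcp [325.47146899 213.76310132] mouth [322.20390118 245.60242616]
```

View pics/c5.png

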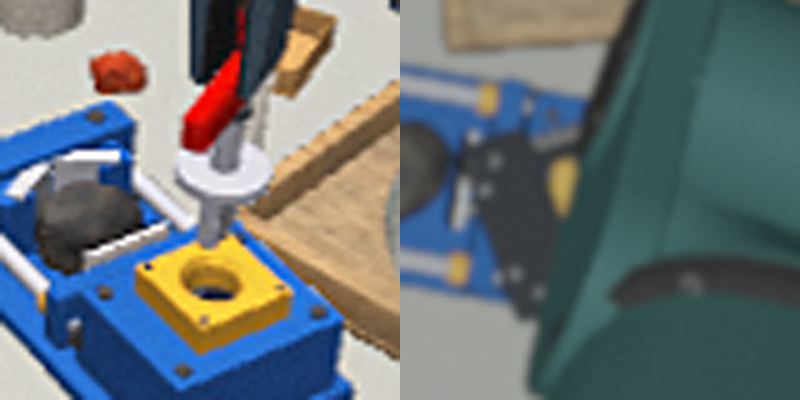

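The tang tip (scene crop (208,245)) hangs over the mouth (213,276), and its shoulder is within 1 mm of where it should be. Next is a gentle descent into the bore.

>>> arm_command(commands=[[[0,0,0.4],[0,0,0],0],[[0,0,0.3],[0,0,0],0],[[0,0,0.2],[0,0,0],0],[[0,0,0.1],[0,0,0],0],[[0,0,0.1],[0,0,0],0],[[0,0,0.1],[0,0,0],0],[[0,0,0.1],[0,0,0],0],[[0,0,0],[0,0,0],0]])

```text
time_s: 10.55
ee_pos: [0.4939, -0.1646, 0.1355]
tcp_rot: [0.501, -3.101, -0.0]
ft_force: [-0.4, -0.6, -2.0]
gripper_width: 0.0134
grasp_force: 45.0
```

```bash
python3 -c "
from h import *
st()"
```

```text
t10.55 tcp [ 0.4939 -0.1646  0.1355] toolx yaw -2.821 tooly yaw 1.891 zax [-0.  0. -1.] j [-0.37  0.17  2.12  0.    0.85 -2.26] F [-0.4 -0.6 -2. ] T [ 0.01 -0.06 -0.  ] w 0.0134 44.964038729667664
```

Tip is 6.5 mm into the mouth with no force. Continuing in small steps.

>>> arm_command(commands=[[[0,0,0.06],[0,0,0],0],[[0,0,0.06],[0,0,0],0],[[0,0,0.06],[0,0,0],0],[[0,0,0.06],[0,0,0],0],[[0,0,0.06],[0,0,0],0],[[0,0,0],[0,0,0],0],[[0,0,0],[0,0,0],0],[[0,0,0],[0,0,0],0]])

```text
time_s: 11.55
ee_pos: [0.494, -0.1646, 0.1282]
tcp_rot: [0.501, -3.101, -0.0]
ft_force: [0.1, -1.1, -1.8]
gripper_width: 0.0135
grasp_force: 45.0
```

```bash
python3 -c "
from h import *
st()"
```

```text
t11.55 tcp [ 0.494  -0.1646  0.1282] toolx yaw -2.821 tooly yaw 1.891 zax [-0.  0. -1.] j [-0.37  0.19  2.12 -0.    0.83 -2.26] F [ 0.1 -1.1 -1.8] T [-0.09 -0.05 -0.01] w 0.0135 44.955514669418335
```

>>> arm_command(commands=[[[0,0,0.04],[0,0,0],0],[[0,0,0.04],[0,0,0],0],[[0,0,0.04],[0,0,0],0],[[0,0,0.04],[0,0,0],0],[[0,0,0],[0,0,0],0],[[0,0,0],[0,0,0],0],[[0,0,0],[0,0,0],0],[[0,0,0],[0,0,0],0]])

```text
time_s: 12.55
ee_pos: [0.494, -0.1646, 0.1242]
tcp_rot: [0.501, -3.101, -0.0]
ft_force: [0.6, -0.4, -1.8]
gripper_width: 0.013
grasp_force: 45.0
```

```bash
python3 -c "
from h import *
st()"
```

```text
t12.55 tcp [ 0.494  -0.1646  0.1242] toolx yaw -2.821 tooly yaw 1.891 zax [-0.  0. -1.] j [-0.37  0.19  2.13 -0.    0.82 -2.26] F [ 0.6 -0.4 -1.8] T [-0.12 -0.1   0.05] w 0.013 44.95144307613373
```

>>> arm_command(commands=[[[0,0,0.04],[0,0,0],0],[[0,0,0.04],[0,0,0],0],[[0,0,0.04],[0,0,0],0],[[0,0,0.04],[0,0,0],0],[[0,0,0],[0,0,0],0],[[0,0,0],[0,0,0],0],[[0,0,0],[0,0,0],0],[[0,0,0],[0,0,0],0]])

```text
time_s: 13.55
ee_pos: [0.494, -0.1646, 0.1202]
tcp_rot: [0.501, -3.101, -0.0]
ft_force: [0.5, -0.2, -1.4]
gripper_width: 0.0133
grasp_force: 45.0
```

```bash
python3 -c "
from h import *
st()"
```

```text
t13.55 tcp [ 0.494  -0.1646  0.1202] toolx yaw -2.821 tooly yaw 1.891 zax [-0.  0. -1.] j [-0.37  0.2   2.13  0.    0.82 -2.26] F [ 0.5 -0.2 -1.4] T [-0.09 -0.08 -0.03] w 0.0133 44.95141088962555
```

The tang is in the slot, 6 mm past the face. Continuing to home.

>>> arm_command(commands=[[[0,0,0.06],[0,0,0],0],[[0,0,0.06],[0,0,0],0],[[0,0,0.06],[0,0,0],0],[[0,0,0.06],[0,0,0],0],[[0,0,0.05],[0,0,0],0],[[0,0,0.05],[0,0,0],0],[[0,0,0],[0,0,0],0],[[0,0,0],[0,0,0],0]])

```text
time_s: 14.55
ee_pos: [0.494, -0.1646, 0.1117]
tcp_rot: [0.501, -3.101, -0.0]
ft_force: [0.8, -0.7, -1.5]
gripper_width: 0.013
grasp_force: 45.0
```

```bash
python3 -c "
from h import *
st()"
```

```text
t14.55 tcp [ 0.494  -0.1646  0.1117] toolx yaw -2.821 tooly yaw 1.891 zax [-0.  0. -1.] j [-0.37  0.21  2.13  0.    0.8  -2.26] F [ 0.8 -0.7 -1.5] T [-0.16 -0.02  0.  ] w 0.013 44.95090663433075
```

>>> arm_command(commands=[[[0,0,0.03],[0,0,0],0],[[0,0,0.03],[0,0,0],0],[[0,0,0.03],[0,0,0],0],[[0,0,0.02],[0,0,0],0],[[0,0,0],[0,0,0],0],[[0,0,0],[0,0,0],0],[[0,0,0],[0,0,0],0],[[0,0,0],[0,0,0],0]])

```text
time_s: 15.55
ee_pos: [0.4941, -0.1646, 0.1091]
tcp_rot: [-0.501, 3.101, -0.0]
ft_force: [-0.5, 1.3, 5.4]
gripper_width: 0.0132
grasp_force: 45.0
```

```bash
python3 -c "
from h import *
st()"
```

```text
t15.55 tcp [ 0.4941 -0.1646  0.1091] toolx yaw -2.821 tooly yaw 1.891 zax [ 0. -0. -1.] j [-0.37  0.22  2.13  0.    0.79 -2.26] F [-0.5  1.3  5.4] T [0.19 0.17 0.02] w 0.0132 44.98528718948364
```

Home: contact of about 7 N at TCP z 0.109, exactly as computed. Now I turn clockwise through the idle part.

>>> arm_command(commands=[[[0,0,0],[0,0,0.5],0],[[0,0,0],[0,0,0.8],0],[[0,0,0],[0,0,0.8],0],[[0,0,0],[0,0,0.8],0],[[0,0,0],[0,0,0.8],0],[[0,0,0],[0,0,0.8],0],[[0,0,0],[0,0,0.8],0],[[0,0,0],[0,0,0.7],0]])

```text
time_s: 16.55
ee_pos: [0.4941, -0.1647, 0.109]
tcp_rot: [0.808, 3.036, -0.0]
ft_force: [-0.9, -0.7, 3.7]
gripper_width: 0.0131
grasp_force: 45.0
```

```bash
python3 -c "
from h import *
s,M=st(); print('rel cw',-((np.arctan2(M[1,0],M[0,0])+.185-np.pi+9.42478)%6.28319-3.14159))"
```

```text
t16.55 tcp [ 0.4941 -0.1647  0.109 ] toolx yaw 2.621 tooly yaw 1.051 zax [ 0. -0. -1.] j [-0.37  0.22  2.13 -0.    0.79 -1.42] F [-0.9 -0.7  3.7] T [-0.24  0.17  0.16] w 0.0131 44.98279094696045
rel cw 0.33528174305549463
```

>>> arm_command(commands=[[[0,0,0],[0,0,0.7],0],[[0,0,0],[0,0,0.7],0],[[0,0,0],[0,0,0.7],0],[[0,0,0],[0,0,0.7],0],[[0,0,0],[0,0,0.7],0],[[0,0,0],[0,0,0.7],0],[[0,0,0],[0,0,0.4],0],[[0,0,0],[0,0,0.3],0]])

```text
time_s: 17.55
ee_pos: [0.4939, -0.1646, 0.109]
tcp_rot: [-1.777, -2.591, 0.001]
ft_force: [-1.6, 0.3, 4.4]
gripper_width: 0.0131
grasp_force: 45.0
```

```bash
cat >> h.py <<'E'
def rep():
    s,M=st(); print('rel cw',-((np.arctan2(M[1,0],M[0,0])+.185-np.pi+9.42478)%6.28319-3.14159))
E
python3 -c "
from h import *
rep()"
```

```text
t17.55 tcp [ 0.4939 -0.1646  0.109 ] toolx yaw 1.939 tooly yaw 0.368 zax [-0. -0. -1.] j [-0.37  0.22  2.13 -0.    0.79 -0.73] F [-1.6  0.3  4.4] T [-0.04  0.43  0.37] w 0.0131 45.0392872095108
rel cw 1.0174394045268773
```

>>> arm_command(commands=[[[0,0,0],[0,0,0.25],0],[[0,0,0],[0,0,0.25],0],[[0,0,0],[0,0,0.25],0],[[0,0,0],[0,0,0.25],0],[[0,0,0],[0,0,0],0],[[0,0,0],[0,0,0],0],[[0,0,0],[0,0,0],0],[[0,0,0],[0,0,0],0]])

```text
time_s: 18.55
ee_pos: [0.4939, -0.1646, 0.109]
tcp_rot: [-1.953, -2.461, 0.0]
ft_force: [-1.6, -0.1, 5.8]
gripper_width: 0.013
grasp_force: 45.0
```

```bash
python3 -c "
from h import *
rep()"
```

```text
t18.55 tcp [ 0.4939 -0.1646  0.109 ] toolx yaw 1.800 tooly yaw 0.229 zax [-0.  0. -1.] j [-0.37  0.22  2.13 -0.    0.79 -0.6 ] F [-1.6 -0.1  5.8] T [0.01 0.53 0.27] w 0.013 45.02730667591095
rel cw 1.1566946391781077
```

>>> arm_command(commands=[[[0,0,0],[0,0,0.2],0],[[0,0,0],[0,0,0.2],0],[[0,0,0],[0,0,0.2],0],[[0,0,0],[0,0,0.2],0],[[0,0,0],[0,0,0.1],0],[[0,0,0],[0,0,0.1],0],[[0,0,0],[0,0,0],0],[[0,0,0],[0,0,0],0]])

```text
time_s: 19.55
ee_pos: [0.4939, -0.1645, 0.109]
tcp_rot: [-2.12, -2.319, 0.0]
ft_force: [-1.9, 1.4, 5.6]
gripper_width: 0.0134
grasp_force: 45.1
```

```bash
python3 -c "
from h import *
rep()"
```

```text
t19.55 tcp [ 0.4939 -0.1645  0.109 ] toolx yaw 1.660 tooly yaw 0.090 zax [-0.  0. -1.] j [-0.37  0.22  2.13 -0.    0.79 -0.46] F [-1.9  1.4  5.6] T [0.11 0.48 0.4 ] w 0.0134 45.055187344551086
rel cw 1.296224194603278
```

>>> arm_command(commands=[[[0,0,0],[0,0,0.1],0],[[0,0,0],[0,0,0.1],0],[[0,0,0],[0,0,0.1],0],[[0,0,0],[0,0,0.1],0],[[0,0,0],[0,0,0.1],0],[[0,0,0],[0,0,0.1],0],[[0,0,0],[0,0,0],0],[[0,0,0],[0,0,0],0]])

```text
time_s: 20.55
ee_pos: [0.4939, -0.1645, 0.109]
tcp_rot: [-2.215, -2.228, 0.0]
ft_force: [-2.1, 0.3, 6.4]
gripper_width: 0.0131
grasp_force: 45.1
```

```bash
python3 -c "
from h import *
rep()
S=camera('scene');T=camera('top')
cv2.imwrite('pics/c6.png',np.hstack([cv2.resize(S['color'][190:270,260:340],None,fx=5,fy=5,interpolation=cv2.INTER_CUBIC),cv2.resize(T['color'][180:260,265:345],None,fx=5,fy=5,interpolation=cv2.INTER_CUBIC)]))"
```

```text
t20.55 tcp [ 0.4939 -0.1645  0.109 ] toolx yaw 1.577 tooly yaw 0.006 zax [-0.  0. -1.] j [-0.37  0.22  2.13  0.    0.79 -0.37] F [-2.1  0.3  6.4] T [0.1  0.57 0.34] w 0.0131 45.05849897861481
rel cw 1.3799474453277636
```

View pics/c6.png

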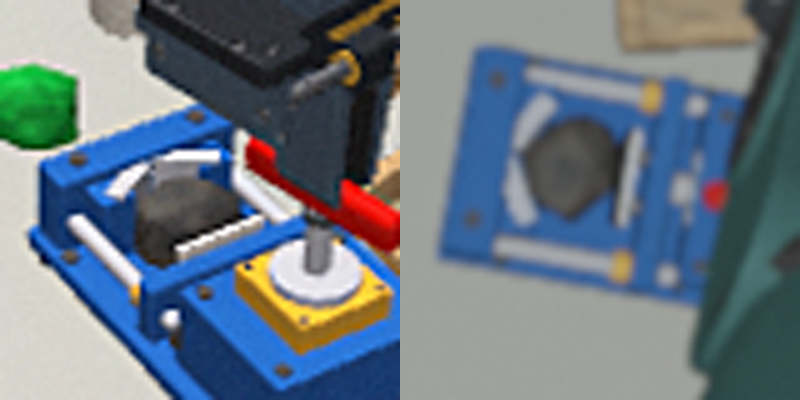

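The shoulder sits flush on the brass plate, and the pad (top crop (632,175)) has nearly reached the rock (572,165). The torque is still about 0.35 N m, so no firm contact yet. Continuing.

>>> arm_command(commands=[[[0,0,0],[0,0,0.1],0],[[0,0,0],[0,0,0.1],0],[[0,0,0],[0,0,0.1],0],[[0,0,0],[0,0,0.1],0],[[0,0,0],[0,0,0.1],0],[[0,0,0],[0,0,0],0],[[0,0,0],[0,0,0],0],[[0,0,0],[0,0,0],0]])

```text
time_s: 21.65
ee_pos: [0.4939, -0.1645, 0.109]
tcp_rot: [-2.291, -2.149, 0.0]
ft_force: [-1.6, 1.4, 6.4]
gripper_width: 0.0134
grasp_force: 45.1
```

```bash
python3 -c "
from h import *
rep()"
```

```text
t21.65 tcp [ 0.4939 -0.1645  0.109 ] toolx yaw 1.507 tooly yaw -0.064 zax [-0.  0. -1.] j [-0.37  0.22  2.13  0.    0.79 -0.3 ] F [-1.6  1.4  6.4] T [0.14 0.56 0.43] w 0.0134 45.06865739822388
rel cw 1.449718305703665
```

>>> arm_command(commands=[[[0,0,0],[0,0,0.1],0],[[0,0,0],[0,0,0.1],0],[[0,0,0],[0,0,0.1],0],[[0,0,0],[0,0,0.1],0],[[0,0,0],[0,0,0],0],[[0,0,0],[0,0,0],0],[[0,0,0],[0,0,0],0],[[0,0,0],[0,0,0],0]])

```text
time_s: 22.65
ee_pos: [0.4939, -0.1645, 0.109]
tcp_rot: [-2.35, -2.084, 0.0]
ft_force: [-2.1, 1.1, 5.4]
gripper_width: 0.0128
grasp_force: 45.1
```

```bash
python3 -c "
from h import *
rep()"
```

```text
t22.65 tcp [ 0.4939 -0.1645  0.109 ] toolx yaw 1.451 tooly yaw -0.120 zax [-0.  0. -1.] j [-0.37  0.22  2.13 -0.    0.79 -0.25] F [-2.1  1.1  5.4] T [0.18 0.55 0.38] w 0.0128 45.07552921772003
rel cw 1.5055691868834105
```

>>> arm_command(commands=[[[0,0,0],[0,0,0],0],[[0,0,0],[0,0,0],0],[[0,0,0],[0,0,0],0],[[0,0,0],[0,0,0],0],[[0,0,0],[0,0,0.1],0],[[0,0,0],[0,0,0.1],0],[[0,0,0],[0,0,0.1],0],[[0,0,0],[0,0,0.1],0]])

```text
time_s: 23.65
ee_pos: [0.4939, -0.1645, 0.109]
tcp_rot: [-2.408, -2.017, 0.0]
ft_force: [-1.6, 0.8, 4.9]
gripper_width: 0.0135
grasp_force: 45.1
```

```bash
python3 -c "
from h import *
rep()
T=camera('top');S=camera('scene')
o=cv2.imread('pics/top0.png');so=cv2.imread('pics/scene0.png')
f=lambda a,b:cv2.resize(a[b[0]:b[1],b[2]:b[3]],(400,300),interpolation=cv2.INTER_CUBIC)
b=(190,235,275,335); c=(210,255,265,325)
cv2.imwrite('pics/c7.png',np.vstack([np.hstack([f(o,b),f(T['color'],b)]),np.hstack([f(so,c),f(S['color'],c)])]))
print([round(get_state()['torque'][2],2) for _ in range(5)])
"
```

```text
t23.65 tcp [ 0.4939 -0.1645  0.109 ] toolx yaw 1.395 tooly yaw -0.176 zax [-0.  0. -1.] j [-0.37  0.22  2.13 -0.    0.79 -0.19] F [-1.6  0.8  4.9] T [0.19 0.58 0.41] w 0.0135 45.09480357170105
rel cw 1.561894860486773
[np.float64(0.42), np.float64(0.42), np.float64(0.42), np.float64(0.42), np.float64(0.42)]
```

View pics/c7.png

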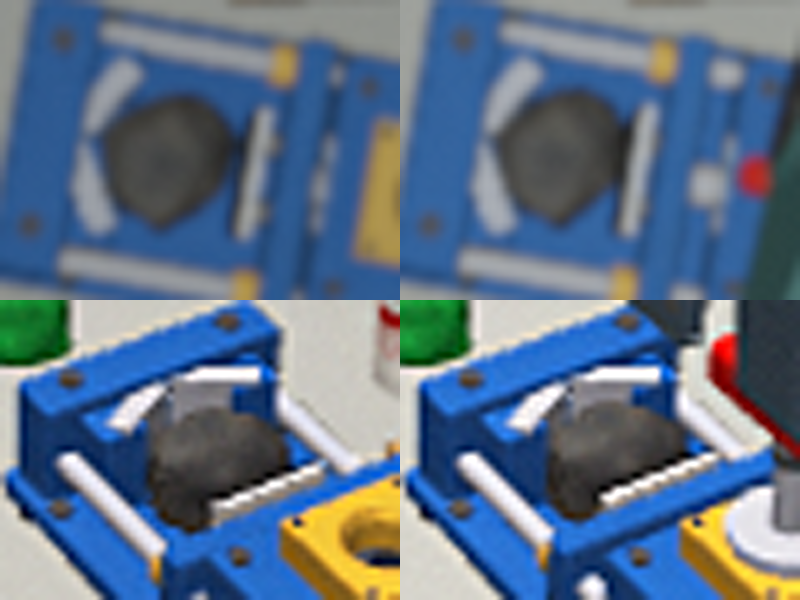

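The jaw has visibly advanced: yellow sleeves moved from crop (283,62) to (262,62), the pad from 258 to about 240. The rock is snug between the vee and the pad. I'll quantify the jaw against the pad for spring compression.

```bash
cat >> h.py <<'E'
def travel():
    o=cv2.cvtColor(cv2.imread('pics/top0.png'),cv2.COLOR_BGR2GRAY).astype(np.float32); n=cv2.cvtColor(camera('top')['color'],cv2.COLOR_BGR2GRAY).astype(np.float32)
    K=6; O,N=[cv2.resize(v[180:260,265:335],None,fx=K,fy=K,interpolation=cv2.INTER_CUBIC) for v in (o,n)]
    for nm,(u0,v0,u1,v1) in dict(sleeveA=(314,193,321,204),sleeveB=(308,228,315,236),pad=(309,204,317,228),rock=(289,203,308,225),vee=(285,197,291,226)).items():
        t=O[(v0-180)*K:(v1-180)*K,(u0-265)*K:(u1-265)*K]; m=cv2.matchTemplate(N,t,cv2.TM_CCOEFF_NORMED)
        Y,X=np.mgrid[:m.shape[0],:m.shape[1]]; m[(abs(X-(u0-265)*K)>36)|(abs(Y-(v0-180)*K)>14)]=-1
        _,b,_,p=cv2.minMaxLoc(m); d=(np.array(p)/K+[265-u0,180-v0])
        print(nm,'px',np.round(d,2),'mm along jaw ~',round(float(np.hypot(*d))*2.55,1),'score',round(b,3))
E
python3 -c "
from h import *
travel()
T=camera('top');print(1e3*np.linalg.norm(ray(T,(310,210),.05)-ray(T,(300,210),.05))/10)"
```

```text
sleeveA px [-3.17 -0.67] mm along jaw ~ 8.3 score 0.992
sleeveB px [-3.17 -0.67] mm along jaw ~ 8.3 score 0.995
pad px [-2.5  -0.67] mm along jaw ~ 6.6 score 0.982
rock px [-0.17 -0.17] mm along jaw ~ 0.6 score 0.977
vee px [0. 0.] mm along jaw ~ 0.0 score 0.997
2.5691411045651487
```

The jaw has travelled about 8.3 mm and the pad about 6.6 mm, so the pad is on the rock with about 1.7 mm of compression. I'll add about 1.9 mm, staying short of the stop.

>>> arm_command(commands=[[[0,0,0],[0,0,0.18],0],[[0,0,0],[0,0,0.18],0],[[0,0,0],[0,0,0.18],0],[[0,0,0],[0,0,0.18],0],[[0,0,0],[0,0,0.18],0],[[0,0,0],[0,0,0.18],0],[[0,0,0],[0,0,0],0],[[0,0,0],[0,0,0],0]])

```text
time_s: 24.85
ee_pos: [0.4939, -0.1644, 0.1089]
tcp_rot: [-2.553, -1.831, 0.0]
ft_force: [-1.6, 2.4, 5.4]
gripper_width: 0.0131
grasp_force: 45.1
```

```bash
python3 -c "
from h import *
rep();travel()"
```

```text
t24.85 tcp [ 0.4939 -0.1644  0.1089] toolx yaw 1.244 tooly yaw -0.326 zax [-0.  0. -1.] j [-0.37  0.22  2.13  0.    0.79 -0.04] F [-1.6  2.4  5.4] T [0.31 0.54 0.39] w 0.0131 45.10112643241882
rel cw 1.7122621894439023
sleeveA px [-3.83 -0.83] mm along jaw ~ 10.0 score 0.992
sleeveB px [-3.83 -0.83] mm along jaw ~ 10.0 score 0.997
pad px [-2.67 -0.67] mm along jaw ~ 7.0 score 0.976
rock px [-0.17 -0.17] mm along jaw ~ 0.6 score 0.977
vee px [0. 0.] mm along jaw ~ 0.0 score 0.998
```

>>> arm_command(commands=[[[0,0,0],[0,0,0.15],0],[[0,0,0],[0,0,0.15],0],[[0,0,0],[0,0,0],0],[[0,0,0],[0,0,-0.1],0],[[0,0,0],[0,0,-0.1],0],[[0,0,0],[0,0,0],0],[[0,0,0],[0,0,0],16],[[0,0,0],[0,0,0],20]], newtons=10)

```text
time_s: 25.9
ee_pos: [0.4939, -0.1646, 0.1089]
tcp_rot: [-2.565, -1.813, 0.0]
ft_force: [0.2, -0.7, 0.1]
gripper_width: 0.02
grasp_force: 0.0
```

>>> arm_command(commands=[[[0,0,0],[0,0,0],40],[[0,0,0],[0,0,0],40],[[0,0,0],[0,0,0],40],[[0,0,0],[0,0,0],40],[[0,0,-0.1],[0,0,0],40],[[0,0,-0.2],[0,0,0],40],[[0,0,-0.4],[0,0,0],40],[[0,0,-0.6],[0,0,0],40]])

```text
time_s: 26.9
ee_pos: [0.4939, -0.1645, 0.1423]
tcp_rot: [-2.565, -1.814, 0.0]
ft_force: [0.2, 0.2, -0.1]
gripper_width: 0.04
grasp_force: 0.0
```

>>> arm_command(commands=[[[0,0,-0.8],[0,0,0],40],[[0,0,-0.8],[0,0,0],40],[[0,0,-0.8],[0,0,0],40],[[0,0,-0.6],[0,0,0],40],[[0,0,0],[0,0,0],40],[[0,0,0],[0,0,0],40],[[0,0,0],[0,0,0],40],[[0,0,0],[0,0,0],40]])

```text
time_s: 27.9
ee_pos: [0.4938, -0.1645, 0.2159]
tcp_rot: [-2.565, -1.813, 0.001]
ft_force: [-0.6, -0.2, -0.4]
gripper_width: 0.0401
grasp_force: 0.0
```

```bash
python3 -c "
from h import *
rep();travel()
S=camera('scene');T=camera('top')
cv2.imwrite('pics/c8.png',np.hstack([cv2.resize(S['color'][170:290,240:360],(400,400),interpolation=cv2.INTER_CUBIC),cv2.resize(T['color'][150:270,230:350],(400,400),interpolation=cv2.INTER_CUBIC)]))"
```

```text
t27.90 tcp [ 0.4938 -0.1645  0.2159] toolx yaw 1.231 tooly yaw -0.340 zax [-0.001  0.    -1.   ] j [-0.37  0.06  2.08  0.    1.01 -0.03] F [-0.6 -0.2 -0.4] T [-0.11  0.11  0.02] w 0.0401 0.0
rel cw 1.7257551915202907
sleeveA px [-3.83 -0.83] mm along jaw ~ 10.0 score 0.992
sleeveB px [-3.83 -0.83] mm along jaw ~ 10.0 score 0.997
pad px [-2.67 -0.67] mm along jaw ~ 7.0 score 0.977
rock px [-0.17 -0.17] mm along jaw ~ 0.6 score 0.977
vee px [0. 0.] mm along jaw ~ 0.0 score 0.998
```

View pics/c8.png

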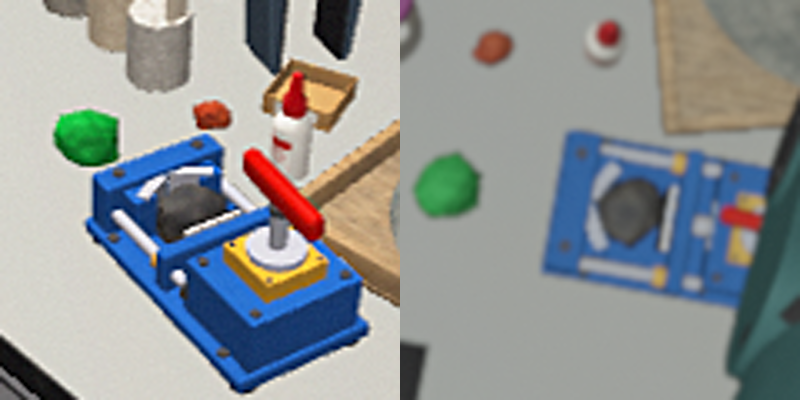

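The key stands upright and fully home at scene crop (280,225), and the rock is held between the vee and the pad. The spring is compressed about 3 mm, roughly 12 N, and the bystanders in view have not moved. Handing in.

```bash
python3 -c "
from rig import *
print(sign_off())"
```

```text
the job is handed in; nothing more can be done
None
```

I handed the job in at 28 s: the red T-key stands fully home in the drive, turned clockwise until the pad grips the basalt at an estimated 12 N, just short of the end stop, and the arm is clear; the judge's result was not shown.

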